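# Feed hazelnuts to the nut mill through its key-locked gate

### The job

First tip all six hazelnuts from the steel cup into the clear hopper of the nut mill and stand the empty cup upright back on the worktop. Then take the red key from its wooden block, push it fully home in the mill's brass lock past the sticky pins and turn it clockwise a quarter to its stop, so that the feed gate opens and the nuts drop into the chamber. The lock springs back by itself, so finish while gripping the key and holding it turned; leave the jar, the mug and the tea box where they stand.

Things in the scene. Friction and masses are not known exactly. Their poses are not given: they have to be found in the camera images.
- mill: nut mill, fixed, graphite, 150 mm deep (x), 244 mm wide (y), with a flat aluminium deck 120 mm above the worktop. Origin: centre of its underside; x to its back, y to its left, z up, front to the robot, turned up to 0.3 rad. Left: clear funnel hopper over a clear closed chamber. Right: brass key lock in the deck, facing up. All six nuts start in the cup; the lock starts shut
- hopper_rim (a point): centre of the hopper's open rim, 52 mm left of the mill's origin, 170 mm above the worktop; inner radius 63 mm, outer 66; the rim's nearest edge is 41 mm from the lock's axis. The funnel narrows to a throat of 25 mm radius, shut at its foot (105 mm above the worktop) by a flat steel gate
- keyhole (a point): keyhole's centre on the deck (z 120 mm), 55 mm right of the mill's origin, axes as the mill's. Slot 18.5 mm along x, 7 mm along y, 45 degree lead-in 3 mm deep all round; vertical; 6 mm fixed plate, then the barrel. Sprung sticky pins 13 and 21 mm down, each passed with 5 to 15 N, small wiggles help. Key turns only if home within 3 mm, collar on the deck; turned, it is captive
- lock (a joint): turn of the lock barrel: 0 = shut, keyway along the mill's x; grows clockwise seen from above, to a stop at 1.6 (a quarter turn). Its spring pushes back with 0.05 to 0.13 N m and shuts it when let go. It draws the gate aside by 37.5 mm per rad: fully open only near the stop. The key has up to 0.2 rad of play in the barrel
- cup: open steel measuring cup, 57 mm tall, round, flared, outer width 48 mm near the foot, 62 mm at 40 mm up, 69 mm at the rim, wall 2.5 mm, about 120 g. Origin: centre of its underside, z up. Stands on the worktop, the nuts in its lower 35 mm; may be set back anywhere on the free worktop. Cup and key block may swap places
- nut0: one of six smooth brown hazelnuts, balls of 16 mm, 10 g, slippery (friction 0.2), roll easily; origin at the centre
- nut1: one of six smooth brown hazelnuts, balls of 16 mm, 10 g, slippery (friction 0.2), roll easily; origin at the centre
- nut2: one of six smooth brown hazelnuts, balls of 16 mm, 10 g, slippery (friction 0.2), roll easily; origin at the centre
- nut3: one of six smooth brown hazelnuts, balls of 16 mm, 10 g, slippery (friction 0.2), roll easily; origin at the centre
- nut4: one of six smooth brown hazelnuts, balls of 16 mm, 10 g, slippery (friction 0.2), roll easily; origin at the centre
- nut5: one of six smooth brown hazelnuts, balls of 16 mm, 10 g, slippery (friction 0.2), roll easily; origin at the centre
- key: key, upright in its block; origin: centre of its lower tip, z up along it. Steel bit 16 mm wide (x), 5 mm thick (y), to 18 mm up, wedge-shaped in its lowest 2.5 mm; round 5 mm neck to 27 mm; collar of 12 mm radius to 31 mm; red plastic bow 30 mm wide (x), 10 mm thick (y), from 31 to 65 mm, to be gripped across its thickness. 45 g; fits the lock either way round
- key_collar (a point): centre of the underside of the key's collar, 27 mm above the tip; fully home it lies on the deck face at point keyhole
- key_block: fixed wooden block 76 x 66 mm, 40 mm tall; origin: centre of its underside; the key's collar rests on its top, the bit in a loose slot along the block's x
- honey_jar: bystander: honey jar with a red lid, 65 mm wide, 100 mm tall; origin under its centre
- white_mug: bystander: white mug with a handle, 78 x 110 mm, 97 mm tall; origin under its centre
- tea_box: bystander: dark tea carton 64 x 122 mm, 114 mm tall; origin under its centre

How it is judged:
By the outcome, as a careful person would: the job done as asked, in the order asked, and still so for the second after the job is handed in, while the arm keeps its last pose, push and grip.
It also fails if it takes over 72 s, if anything falls off the work surface, if the arm or the gripper's body presses on something with over 40 N, if the wrist force passes 120 N, or if a joint passes its speed limit or range.

### The arm

A 7-joint arm with a two-finger parallel gripper is mounted at the origin on the work surface; the furniture and walls round the work are solid. World frame = base frame: x ahead of the robot, y to its left, z up, the work surface at z = 0. Lengths are in m, angles in rad, forces in N, time in s.
With the tool pointing down it reaches from about 0.425 to 0.925 m from the base axis. Payload 6.8 kg.
Tool frame: the origin (TCP) lies midway between the tips of the shut fingers; the grasp point (between the pads) lies manip.hold_point_z behind it (manip.hold_point_z is the distance from the TCP to the grasp point, in m); z points along the fingers, y is the line along which they close (so a half turn about z gives the same grasp; the last joint's range is limited). The gripper opens to 85 mm and grips with 20 to 120 N. Pads are 22 mm wide; open, the fingers measure 114 mm over their backs; the gripper's body (76 mm by 85 mm) begins 54 mm behind the grasp point. The pads swing forward as they close: fully open they stand 13 mm farther back than shut.
Start: joints at [1.241, 0.477, 0.022, 1.555, -0.011, 1.109, -0.083], TCP at [0.148, -0.658, 0.231] pointing down, gripper open.
Joint ranges: [-2.96, 2.96], [-0.34, 2.1], [-1.41, 1.46], [0.24, 2.44], [-1.37, 4.51], [0.17, 1.92], [-2.96, 2.96]. Speed limits (rad/s): [2.39, 2.39, 3.14, 3.14, 3.14, 3.14, 3.14].

### API

Orientations are given as a unit quaternion [w, x, y, z].
In Python, from plant import manip, eoat, kinematics, vision, job, look_for, pinpoint gives the robot as it stands. Calls block until the motion is done:
- manip.movep(position, orientation): joint-space move of the TCP to a pose.
- manip.move_l(position, rot=None, max_speed=0.15, guard=None): straight line of the TCP; rot=None keeps the orientation; max_speed is the mean speed in m/s. With guard (N) it stops when the force on the tool has changed by that much, and returns True; else False.
- manip.movej(angles): joint-space move.
- eoat.gripper_to(opening, grip_force=None): opening from 0.0 (shut) to 1.0 (fully open); grip_force is the grip in N (None keeps the last); returns when the fingers have stopped.
- manip.hold(seconds).
- kinematics.ik(position, orientation): joint angles nearest the present ones, or None.
- vision.get_image(name): name is "scene" or "top"; returns the picture (400x640x3 uint8, blue, green, red); there is no depth.
- vision.camera_model(name): a dict with "K" (3x3 intrinsics, pixels), "pose" (4x4, takes a point from camera to world coordinates). Camera axes: x right, y down, z forward; pixel columns grow to the right and rows downward; lengths in m; the calibration is good to about 2 mm. A picture is of the moment at which its call begins. camera_model takes no time and is no camera call.
A pose or a line that the arm cannot do raises manip.PlanningError and nothing moves.
- job.sign_off(): hands the job in; it is judged then, once.
Trained networks look in the newest picture that a camera, given by its name, has taken for a name from the list of things; names that differ only in an ending like _2 or _b are one class to them, and where a whole thing is asked for, a point or a joint stands for the part that bears it (a point fixed in the world has none). Each returns a list of dicts, best first, with "conf" (0 to 1); they miss things now and then, are a little off and sometimes report something else, mostly with a low value. They report only what shows in the picture. A call takes as long as a camera call.
- look_for(camera, query): "point" ([column, row] as shares, 0 to 1, of the picture: columns of its width, rows of its height, amid what is visible of it).
- pinpoint(camera, query): "point" ([column, row] as shares, 0 to 1, of the picture: columns of its width, rows of its height: a listed point, or the origin of a listed thing).
Readings, each from a call of its own:
- manip.read_clock(): time.
- manip.read_joint_positions(): joint angles.
- manip.read_joint_velocities(): joint speeds.
- manip.read_tau(): joint torques, N m.
- manip.read_position(): TCP position.
- manip.read_eef_rot(): TCP orientation.
- manip.read_contact_force(): force on the tool from outside, world axes, zero at the start.
- manip.read_moment(): the same for the moment, N m.
- manip.read_opening(): opening from 0.0 (shut) to 1.0 (fully open).
- manip.read_finger_force(): force on a finger pad.
Only numpy, scipy, OpenCV 4.12 (cv2) and the standard library are available. Lean on these libraries where they do the work, as an engineer would, in place of code of your own. Each camera call takes 0.05 s, during which the arm holds its last target. There are 200 camera calls.

## Working session

There is one attempt and no reset: what is moved stays moved. The work goes in short steps, each a Python script; the robot and the scene stay as the last script left them, time stands still between calls to the robot, and variables do not carry over. Pictures are saved under pics/ and viewed, at most 10 in all, crops included, and the job is handed in when it is done.

```bash
ls; mkdir -p pics; cat > h.py <<'E'
import numpy as np, cv2
from plant import manip, eoat, kinematics, vision, job, look_for, pinpoint
def ray(cam,pt):
    m=vision.camera_model(cam); K=np.array(m["K"]); P=np.array(m["pose"])
    d=np.linalg.inv(K)@np.array([pt[0]*640,pt[1]*400,1]); return P[:3,3],P[:3,:3]@d
def at_z(cam,pt,z):
    o,d=ray(cam,pt); return o+d*(z-o[2])/d[2]
def tri(p1,p2):
    (o1,d1),(o2,d2)=ray('scene',p1),ray('top',p2)
    A=np.stack([d1,-d2],1); t=np.linalg.lstsq(A,o2-o1,rcond=None)[0]
    a,b=o1+d1*t[0],o2+d2*t[1]; return (a+b)/2,np.linalg.norm(a-b)
E
python3 - <<'E'
from h import *
ims=[vision.get_image(c) for c in('scene','top')]
for c,i in zip(('scene','top'),ims): cv2.imwrite(f'pics/{c}0.png',i)
Z=dict(mill=0,hopper_rim=.17,keyhole=.12,cup=0,key=.013,key_collar=.04,key_block=0,honey_jar=0,white_mug=0,tea_box=0)
for q,z in Z.items():
    for c in('scene','top'):
        print(q,c,[(round(r['conf'],2),np.round(at_z(c,r['point'],z),4)[:2],np.round(np.array(r['point'])*[640,400])) for r in pinpoint(c,q)[:2]])
print(manip.hold_point_z,manip.read_clock(),manip.read_eef_rot(), manip.read_joint_positions())
for c in('scene','top'): print(np.round(vision.camera_model(c)['pose'],3))
E
```

```text
pics
mill scene [(0.56, array([0.5368, 0.0438]), array([311., 249.]))]
mill top [(0.85, array([0.5359, 0.0479]), array([283., 212.]))]
hopper_rim scene [(0.7, array([0.5305, 0.1001]), array([299., 228.]))]
hopper_rim top [(0.56, array([0.5392, 0.1109]), array([250., 195.])), (0.51, array([0.5047, 0.0418]), array([278., 211.]))]
keyhole scene [(0.87, array([ 0.5392, -0.011 ]), array([320., 210.])), (0.4, array([0.4907, 0.1129]), array([310., 250.]))]
keyhole top [(0.85, array([ 0.538 , -0.0053]), array([301., 203.])), (0.44, array([ 0.4075, -0.3336]), array([436., 267.]))]
cup scene [(0.67, array([ 0.4358, -0.3628]), array([402., 177.]))]
cup top [(0.77, array([ 0.4272, -0.3504]), array([432., 263.])), (0.28, array([ 0.4347, -0.1368]), array([350., 255.]))]
key scene [(0.47, array([0.5266, 0.0532]), array([312., 250.])), (0.4, array([ 0.4375, -0.1343]), array([370., 220.]))]
key top [(0.42, array([ 0.4352, -0.1438]), array([353., 254.]))]
key_collar scene [(0.62, array([ 0.4341, -0.1383]), array([373., 214.]))]
key_collar top [(0.39, array([ 0.4336, -0.1366]), array([351., 254.]))]
ke
[... 387 characters left out ...]
, array([358., 173.]))]
white_mug top [(0.79, array([ 0.5641, -0.2782]), array([406., 210.])), (0.41, array([ 0.4258, -0.3743]), array([441., 265.]))]
tea_box scene [(0.91, array([0.7033, 0.2632]), array([216., 278.]))]
tea_box top [(0.75, array([0.7045, 0.2695]), array([208., 146.]))]
0.0187 1.1 [ 7.22146991e-06  9.93858900e-01  1.10654810e-01 -3.75473585e-07] [ 1.24090797  0.4769975   0.02240943  1.55541466 -0.01148585  1.10929519
 -0.08310126]
[[-0.841 -0.414  0.349  0.183]
 [-0.542  0.641 -0.544  0.548]
 [ 0.001 -0.646 -0.763  0.948]
 [ 0.     0.     0.     1.   ]]
[[ 0.071 -0.975  0.21   0.312]
 [-0.997 -0.071  0.011 -0.07 ]
 [ 0.004 -0.211 -0.978  1.222]
 [ 0.     0.     0.     1.   ]]
```

```bash
python3 - <<'E'
import cv2
a=cv2.imread('pics/scene0.png');b=cv2.imread('pics/top0.png')
cv2.imwrite('pics/a1.png',cv2.resize(a[110:350,150:470],(800,600),interpolation=cv2.INTER_CUBIC))
cv2.imwrite('pics/b1.png',cv2.resize(b[110:320,190:470],(800,600),interpolation=cv2.INTER_CUBIC))
E
```

```text
(no output)
```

View pics/a1.png

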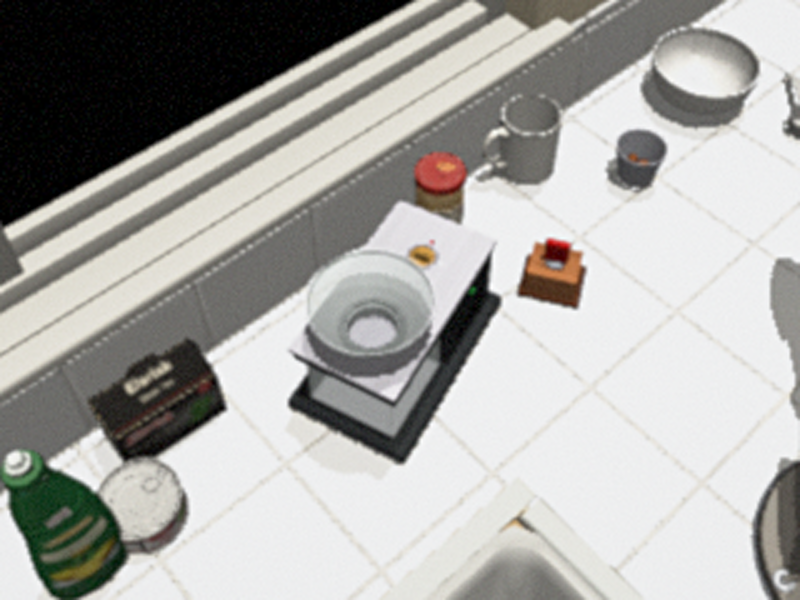

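View pics/b1.png

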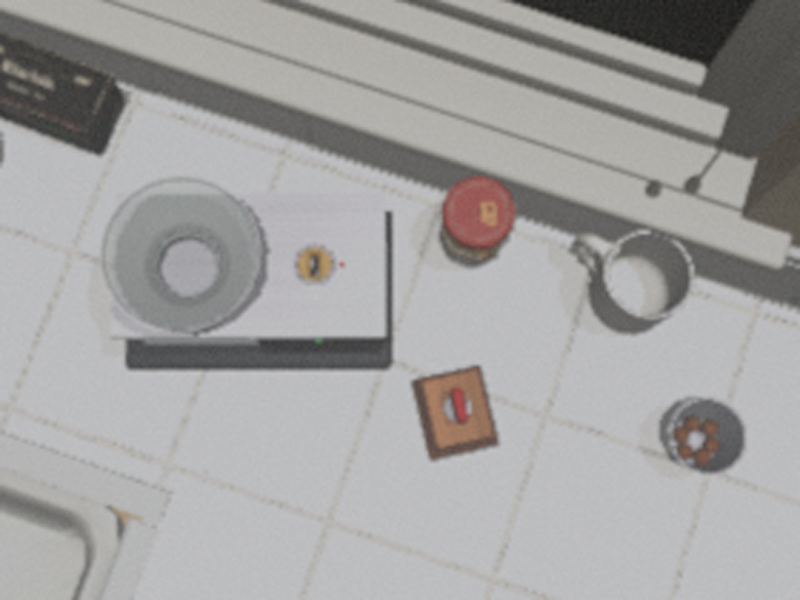

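The scene crop shows the mill at the centre, with its hopper rim around (370,298) and lock at (423,256). The red key is in its block at (557,250) and the cup at (640,147). The top crop shows the lock at (314,264), rim centre at (184,256), key at (459,405), and the cup holding its nuts at (702,435).

```bash
python3 - <<'E'
from h import *
from scipy.spatial.transform import Rotation as R
S=lambda u,v:((150+u/2.5)/640,(110+v/2.5)/400)
T=lambda u,v:((190+u/2.857)/640,(110+v/2.857)/400)
for n,z,s,t in [('rim',.17,(370,300),(184,256)),('lock',.12,(423,256),(314,264)),('bow',.06,(557,250),(459,405)),('cuprim',.057,(640,147),(702,435))]:
    print(n,at_z('scene',S(*s),z)[:2],at_z('top',T(*t),z)[:2],tri(S(*s),T(*t)))
print('deck top',[at_z('top',T(*p),.12)[:2] for p in((112,338),(388,338),(388,208))])
print('deck scene',[at_z('scene',S(*p),.12)[:2] for p in((290,350),(396,400),(495,242),(400,203))])
print('block top',[at_z('top',T(*p),.04)[:2] for p in((413,380),(480,367),(497,443),(432,459))])
ims={c:cv2.imread(f'pics/{c}0.png') for c in('scene','top')}
for n,box in (('scene',(360,200,390,220)),('top',(340,240,365,265))):
    im=ims[n].astype(int);x0,y0,x1,y1=box
    m=np.zeros(im.shape[:2],np.uint8); red=(im[...,2]-im[...,1]>80)&(im[...,2]-im[...,0]>80)
    m[y0:y1,x0:x1]=red[y0:y1,x0:x1]; ys,xs=np.nonzero(m); print(n,'red',xs.mean(),ys.mean(),len(xs),list(zip(xs,ys)) if n=='top' else '')
# IK search for cup
def rot(az,a,roll):   # z tool heading az, pitched a below horizontal; roll 0: closing axis horizontal
    z=np.array([np.cos(az)*np.cos(a),np.sin(az)*np.cos(a),-np.sin(a)]);y=np.array([-np.sin(az),np.cos(az),0]);x=np.cross(y,z)
    return R.from_matrix(np.stack([x,y,z],1))*R.from_euler('z',roll)
q=lambda r:np.roll(r.as_quat(),1)
cup=np.array([.43,-.355,.04]);hop=np.array([.533,.106,.225])
for azd in range(-120,60,20):
  for ad in(20,30,40):
    for r0 in(0,180):
      r=rot(np.radians(azd),np.radians(ad),np.radians(r0))
      j=kinematics.ik(cup+r.apply([0,0,.026]),q(r))
      if j is not None: print(azd,ad,r0,np.round(j,2))
E
```

```text
rim [0.52997102 0.10604045] [0.52821087 0.09938781] (array([0.53159224, 0.10127467, 0.16215721]), np.float64(0.0036429394903533005))
lock [ 0.53737951 -0.00222949] [ 0.53954592 -0.00259009] (array([ 0.53882817, -0.00281   ,  0.11891805]), np.float64(0.0019233346469772887))
bow [ 0.43541279 -0.13529829] [ 0.43607619 -0.13501664] (array([ 0.43570955, -0.13508901,  0.06019329]), np.float64(0.0007087991891732378))
cuprim [ 0.42566686 -0.34794697] [ 0.42557135 -0.34743521] (array([ 0.42549705, -0.34728004,  0.05766095]), np.float64(2.0180229289053578e-05))
deck top [array([0.4645711 , 0.16009268]), array([ 0.48115172, -0.06929467]), array([ 0.59267834, -0.06144416])]
deck scene [array([0.58468178, 0.17242223]), array([0.46274407, 0.16195774]), array([ 0.48122886, -0.06197053]), array([ 0.60131271, -0.05285085])]
block top [array([ 0.45743413, -0.09403793]), array([ 0.47331866, -0.15279745]), array([ 0.40725426, -0.17147356]), array([ 0.3892273 , -0.11528457])]
scene red 372.84615384615387 207.3846153846154 26 
top red 350.4375 250.6875 16 [(np.int64(349), np.int64(247)), (np.int64(350), n
[... 1786 characters left out ...]
0.28  0.43]
0 40 180 [ 1.86  1.15 -1.18  2.27  2.43  0.28 -2.71]
20 20 0 [ 1.74  1.11 -0.78  2.08 -1.24  0.57 -1.87]
20 20 180 [ 1.73  1.1  -0.76  2.08 -1.25  0.59  1.28]
20 30 0 [ 1.67  0.99 -0.77  2.11 -1.22  0.46 -2.  ]
20 30 180 [ 1.65  0.97 -0.74  2.11 -1.25  0.48  1.17]
20 40 0 [ 1.45  0.81 -0.57  2.13 -1.31  0.48 -2.06]
20 40 180 [ 1.56  0.86 -0.71  2.12 -1.15  0.38  0.96]
40 20 0 [ 0.97  0.97  0.15  1.91 -1.34  1.4  -1.81]
40 20 180 [ 1.51  1.05 -0.56  1.87 -0.89  0.94  1.02]
40 30 0 [ 0.91  0.88  0.18  1.95 -1.31  1.24 -1.88]
40 30 180 [ 1.47  0.94 -0.55  1.91 -0.85  0.83  0.93]
40 40 0 [ 0.86  0.8   0.18  1.98 -1.25  1.08 -1.98]
40 40 180 [ 1.4   0.85 -0.53  1.94 -0.77  0.72  0.8 ]
```

```bash
cat >> h.py <<'E'
from scipy.spatial.transform import Rotation as R
PSI=.074; LOCK=np.array([.5388,-.0028]); RIM=LOCK+.107*np.array([-np.sin(PSI),np.cos(PSI)])
CUP=np.array([.4255,-.3475]); KEY=np.array([.4352,-.1353]); KA=.29
q=lambda r:np.roll(r.as_quat(),1)
def rot(az,a,roll): # degrees; tool z heading az, pitched a below horizontal; roll 0: closing axis level, cup upright
    az,a=np.radians([az,a])
    z=np.array([np.cos(az)*np.cos(a),np.sin(az)*np.cos(a),-np.sin(a)]);y=np.array([-np.sin(az),np.cos(az),0])
    return R.from_matrix(np.stack([np.cross(y,z),y,z],1))*R.from_euler('z',roll,degrees=True)
def down(c): # tool down, closing axis y at world angle c+90deg (tool x along c)
    return R.from_euler('z',c)*R.from_euler('x',np.pi)
OFF=.026 # cup centre to TCP along tool z
E
cat > srch.py <<'E'
from h import *
jn=manip.read_joint_positions
for az in(-120,-100,-80,20,30,40,50,60):
  for a in(25,30,35):
    for r0 in(0,180):
      r=rot(az,a,r0); j0=kinematics.ik([*CUP,.04]+r.apply([0,0,OFF]),q(r))
      if j0 is None: continue
      for paz in range(-120,100,20):
       for pa in(10,20,30):
        for s in(1,-1):
          js=[]
          for ph in(0,60,100,140,160):
            r=rot(paz,pa,r0+s*ph); j=kinematics.ik([*RIM,.225]+r.apply([0,0,OFF]),q(r))
            if j is None: break
            js.append(j)
          else:
            js=np.array(js); d=np.abs(np.diff(js,axis=0)).max(0)
            sc=np.abs(js[0]-j0).max()
            if d[:6].max()<.8: print(az,a,r0,'|',paz,pa,s,round(sc,2),np.round(d,1),np.round(j0,2),np.round(js[0],2),np.round(js[-1],2))
E
python3 srch.py | tee s.txt | sort -k7 -n | awk '{print}' | head -40; wc -l s.txt
cat > /dev/null; python3 -c "
from h import *
print(RIM)
for c0 in (KA,KA+np.pi,KA-np.pi):
  r=down(c0); print(kinematics.ik([*KEY,.06],q(r)))
for c0 in (PSI,PSI+np.pi):
  for t in (0,-1.6,-1.8): print(c0,t,kinematics.ik([*LOCK,.13],q(down(c0+t))))
"
```

```text
-100 25 0 | -100 10 -1 1.0 [0. 0. 0. 0. 0. 0. 1.] [-0.24  0.92  0.33  2.16  1.26  0.9  -1.4 ] [-0.7   0.85  0.02  1.62  0.74  1.9  -1.11] [-0.7   0.85  0.02  1.62  0.74  1.9   1.68]
-100 25 0 | -100 20 -1 0.96 [0. 0. 0. 0. 0. 0. 1.] [-0.24  0.92  0.33  2.16  1.26  0.9  -1.4 ] [-0.55  0.77 -0.18  1.63  0.75  1.86 -1.17] [-0.55  0.77 -0.18  1.63  0.75  1.86  1.63]
-100 25 0 | -100 30 -1 1.0 [0. 0. 0. 0. 0. 0. 1.] [-0.24  0.92  0.33  2.16  1.26  0.9  -1.4 ] [-0.25  0.76 -0.59  1.64  0.84  1.9  -1.27] [-0.25  0.76 -0.59  1.64  0.84  1.9   1.52]
-100 25 0 | -120 10 -1 0.99 [0. 0. 0. 0. 0. 0. 1.] [-0.24  0.92  0.33  2.16  1.26  0.9  -1.4 ] [-0.94  1.04  0.64  1.47  0.31  1.89 -0.83] [-0.94  1.04  0.64  1.47  0.31  1.89  1.96]
-100 25 0 | -120 20 -1 1.0 [0. 0. 0. 0. 0. 0. 1.] [-0.24  0.92  0.33  2.16  1.26  0.9  -1.4 ] [-0.7   0.86  0.23  1.48  0.42  1.9  -1.08] [-0.7   0.86  0.23  1.48  0.42  1.9   1.72]
-100 25 0 | -120 30 -1 0.99 [0. 0. 0. 0. 0. 0. 1.] [-0.24  0.92  0.33  2.16  1.26  0.9  -1.4 ] [-0.43  0.77 -0.18  1.5   0.51  1.89 -1.26] [-0.43  0.77 -0.18  1.5   0.51  1.89  1.53]
-100 
[... 6808 characters left out ...]
 0.75942534  0.68535599 -1.18483462  1.9204976   0.73729567  1.05973379
  2.24035341]
3.215592653589793 0 [ 0.60876685  0.54936616 -0.93133829  1.92840395  0.54581829  0.93922621
  1.05559016]
3.215592653589793 -1.6 [ 0.42265534  0.46194014 -0.6701817   1.93942591  0.37215415  0.86532377
 -0.39750064]
3.215592653589793 -1.8 [ 0.40476643  0.45597756 -0.64647169  1.94054586  0.35747312  0.86032452
 -0.58488933]Traceback (most recent call last):
  File "srch.py", line 13, in <module>
    r=rot(paz,pa,r0+s*ph); j=kinematics.ik([*RIM,.225]+r.apply([0,0,OFF]),q(r))
                             ~~~~~~~~~~~~~^^^^^^^^^^^^^^^^^^^^^^^^^^^^^^^^^^^^^
ValueError: time passes only in moves, steps and waits
```

```bash
python3 - <<'E'
from h import *
r=rot(-100,30,0); g=np.array([*CUP,.040])+r.apply([0,0,OFF])
eoat.gripper_to(1.0)
manip.movep(g-r.apply([0,0,.10])+[0,0.02,.15],q(r)); print(manip.read_clock())
manip.move_l(g-r.apply([0,0,.10]),max_speed=.25)
print(manip.move_l(g,max_speed=.12,guard=8),manip.read_position()-g,manip.read_clock())
eoat.gripper_to(0.0,grip_force=40)
print(manip.read_opening(),manip.read_finger_force(),manip.read_contact_force())
manip.move_l(g+[0,0,.03],max_speed=.1)
print(manip.read_opening(),manip.read_contact_force(),manip.read_clock(),np.round(manip.read_joint_positions(),2))
for c in('scene','top'):
    im=vision.get_image(c); cv2.imwrite(f'pics/{c}1.png',im)
a=cv2.resize(cv2.imread('pics/scene1.png')[130:250,330:490],(400,300),interpolation=2);b=cv2.resize(cv2.imread('pics/top1.png')[190:310,330:490],(400,300),interpolation=2)
cv2.imwrite('pics/c1.png',np.hstack([a,b]))
E
```

```text
3.1417
False [0.00063037 0.00065371 0.00020283] 4.8833
0.7499783309999618 40.62047345330939 [-0.38334484  4.65489138  6.22186362]
0.7489034240970394 [ 0.7547668   0.18092041 -1.66546077] 5.675 [ 0.31  0.77 -0.31  2.15  1.42  1.29 -1.33]
```

View pics/c1.png

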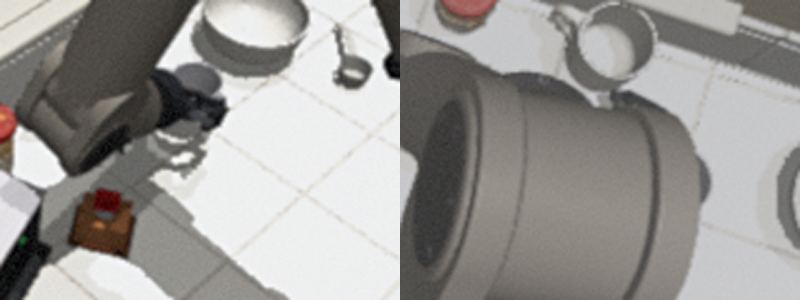

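The cup is gripped and lifted: the pads stay open at 0.75, and the load is about 1.7 N. Next I carry it to the hopper and pour.

```bash
python3 - <<'E'
from h import *
p=manip.read_position(); manip.move_l([p[0],p[1],.25],max_speed=.25)
P=np.array([*RIM,.238])+[-.012,0,0]
def go(roll,speed,dz=0,mv=manip.move_l):
    r=rot(-80,10,roll); t=P+[0,0,dz]+r.apply([0,0,OFF])
    manip.move_l(t,rot=q(r),max_speed=speed)
try: go(0,.3,.02)
except manip.PlanningError as e: 
    print(e); r=rot(-80,10,0); manip.movep(P+[0,0,.02]+r.apply([0,0,OFF]),q(r))
print(manip.read_clock(),np.round(manip.read_joint_positions(),2))
j=np.array(manip.read_joint_positions()); r0=rot(-80,10,0)
go(0,.1)
j=np.array(manip.read_joint_positions())
for ph in(60,80,95,110,125,140):
    k=j.copy(); k[6]+=np.radians(ph); manip.movej(k); 
    if ph>70: manip.hold(.15)
    print(ph,manip.read_clock())
manip.hold(.4)
for c in('scene','top'):
    im=vision.get_image(c); cv2.imwrite(f'pics/{c}2.png',im)
a=cv2.resize(cv2.imread('pics/scene2.png')[160:310,230:390],(400,375),interpolation=2);b=cv2.resize(cv2.imread('pics/top2.png')[130:280,200:360],(400,375),interpolation=2)
cv2.imwrite('pics/c2.png',np.hstack([a,b])); print(manip.read_position(),manip.read_contact_force(),manip.read_opening())
E
```

```text
8.3833 [-0.58  0.71 -0.3   1.84  1.03  1.9  -1.18]
60 9.7167
80 10.2917
95 10.8
110 11.3083
125 11.8167
140 12.325
[0.52315828 0.07789785 0.23282403] [ 0.65877717  0.04312575 -1.44222425] 0.7530573516047211
```

View pics/c2.png

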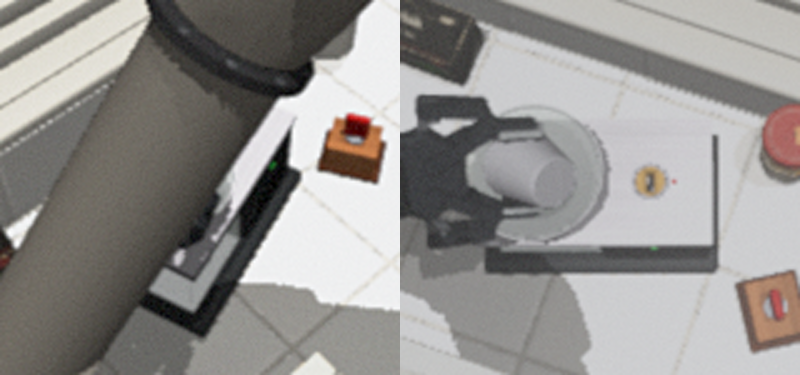

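The view from above shows the cup turned over the hopper with its foot at about (550,185), and the deck looks clear of nuts. I'll turn it back up, move aside and check the hopper.

```bash
python3 - <<'E'
from h import *
j=np.array(manip.read_joint_positions()); j[6]-=np.radians(140); manip.movej(j)
r=rot(-100,30,0); g=np.array([*CUP,.040])+r.apply([0,0,OFF])
manip.move_l(g+[0,.02,.20],rot=q(r),max_speed=.3)
print(manip.read_clock(),manip.read_contact_force())
for c in('scene','top'):
    im=vision.get_image(c); cv2.imwrite(f'pics/{c}3.png',im)
a=cv2.resize(cv2.imread('pics/scene3.png')[190:310,240:370],(400,369),interpolation=2);b=cv2.resize(cv2.imread('pics/top3.png')[160:280,210:340],(400,369),interpolation=2)
cv2.imwrite('pics/c3.png',np.hstack([a,b]))
for c in('scene','top'): print([(round(r['conf'],2),np.round(np.array(r['point'])*[640,400])) for r in look_for(c,'nut0')])
E
```

```text
16.5333 [-1.41280257 -0.10442208 -1.79724744]
[]
[(0.25, array([267., 204.]))]
```

View pics/c3.png

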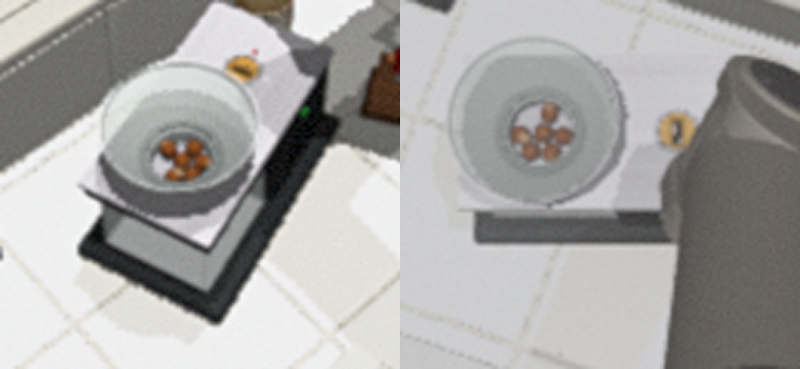

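All six nuts lie on the gate, at roughly (549,112), (519,133), (543,132), (565,135), (530,152) and (551,152) in the top view. Next I set the cup down and fetch the key.

```bash
python3 - <<'E'
from h import *
r=rot(-100,30,0); g=np.array([*CUP,.040])+r.apply([0,0,OFF])
manip.move_l(g+[0,0,.012],max_speed=.25)
print(manip.move_l(g+[0,0,-.004],max_speed=.03,guard=3),(manip.read_position()-g)[2],manip.read_contact_force())
eoat.gripper_to(1.0); manip.hold(.1)
manip.move_l(manip.read_position()-r.apply([0,0,.11]),max_speed=.2)
manip.move_l(manip.read_position()+[0,0,.10],max_speed=.3)
d=down(KA+np.pi); T=np.array([*KEY,.15])
try: manip.movep(T,q(d))
except manip.PlanningError as e: print(e)
eoat.gripper_to(.45)
print(manip.read_clock(),np.round(manip.read_joint_positions(),2),manip.read_position())
for c in('scene','top'):
    im=vision.get_image(c); cv2.imwrite(f'pics/{c}4.png',im)
a=cv2.resize(cv2.imread('pics/scene4.png')[150:270,320:450],(400,369),interpolation=2);b=cv2.resize(cv2.imread('pics/top4.png')[200:320,330:460],(400,369),interpolation=2)
cv2.imwrite('pics/c4.png',np.hstack([a,b]))
E
```

```text
True 0.0009376851819349295 [ 0.72730752 -0.68613132  3.86110807]
22.825 [ 0.33  0.23 -0.19  2.13  0.06  0.78  1.96] [ 0.43519117 -0.1353143   0.15001633]
```

View pics/c4.png

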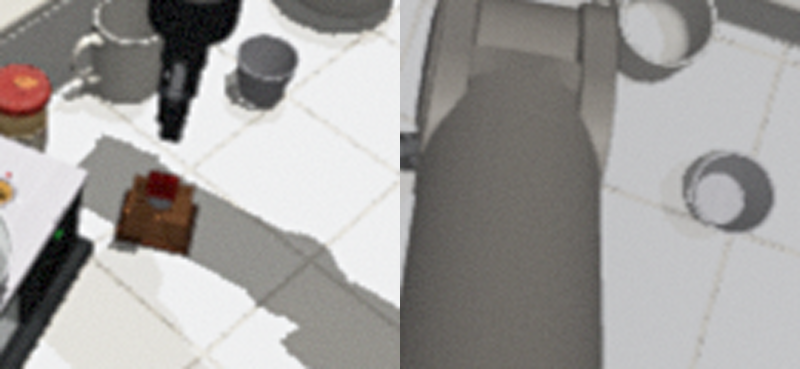

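The cup stands upright and empty at (730,190), and the gripper hangs above the key. I go down and grip it.

```bash
python3 - <<'E'
from h import *
manip.move_l([*KEY,.075],max_speed=.2)
print(manip.move_l([*KEY,.049],max_speed=.08,guard=6),manip.read_position(),manip.read_contact_force())
eoat.gripper_to(0.0,grip_force=80)
print(manip.read_opening(),manip.read_finger_force(),manip.read_contact_force(),manip.read_moment())
print(manip.move_l([*KEY,.11],max_speed=.08,guard=15),manip.read_opening(),manip.read_contact_force(),manip.read_position())
manip.move_l([*KEY,.19],max_speed=.25)
d=down(PSI+np.pi)
manip.move_l([*LOCK,.19],rot=q(d),max_speed=.2)
print(manip.read_clock(),np.round(manip.read_joint_positions(),2),manip.read_opening())
for c in('scene','top'):
    im=vision.get_image(c); cv2.imwrite(f'pics/{c}5.png',im)
for c in('scene','top'):
  for n in('key_collar','key','keyhole'): print(c,n,[(round(r['conf'],2),np.round(np.array(r['point'])*[640,400],1)) for r in pinpoint(c,n)[:2]])
m=vision.camera_model('scene');K=np.array(m['K']);Pi=np.linalg.inv(np.array(m['pose']))
for X in ([*LOCK,.181],[*LOCK,.181+.021],[*LOCK,.12]):
    v=K@(Pi@[*X,1])[:3]; print(v[:2]/v[2])
a=cv2.resize(cv2.imread('pics/scene5.png')[155:245,265:385],(800,600),interpolation=2)
cv2.imwrite('pics/c5.png',a)
E
```

```text
False [ 0.43541962 -0.13534166  0.04936069] [ 0.50012712 -0.10732961  0.37906306]
0.10144738918973283 78.17614316940308 [-2.0810867   2.85214956  5.81277636] [0.45020745 0.36460363 0.04507617]
False 0.09978468863695816 [-0.06218477 -0.57009458 -0.71215227] [ 0.43485941 -0.13525877  0.1096602 ]
26.6667 [ 0.08  0.31 -0.23  1.91  0.09  0.93  1.45] 0.1061307991799078
scene key_collar [(0.56, array([318. , 198.2]))]
scene key [(0.37, array([318.6, 204.4]))]
scene keyhole [(0.8, array([318. , 211.9])), (0.26, array([298.2, 240.4]))]
top key_collar []
top key []
top keyhole []
[318.88560667 197.52468576]
[318.88907333 192.2121831 ]
[318.87613419 212.04084469]
```

View pics/c5.png

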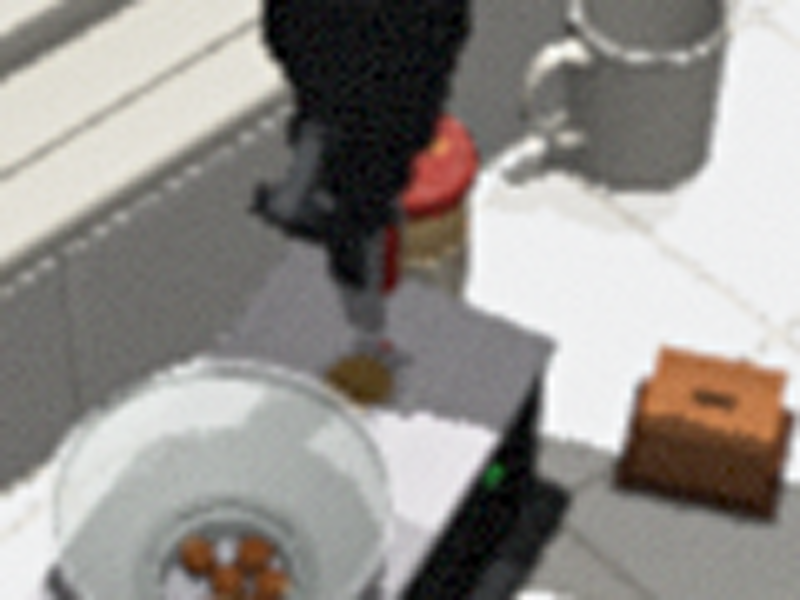

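The key is held upright with its collar at (365,310), directly over the lock at (360,378). I try a guarded descent.

```bash
python3 - <<'E'
from h import *
for p in ((265+715/6.667, 155+398/6.667),): print('slot',at_z('scene',(p[0]/640,p[1]/400),.04))
p=(265+360/6.667,155+378/6.667); print('lock',at_z('scene',(p[0]/640,p[1]/400),.12))
manip.move_l([*LOCK,.163],max_speed=.15)
f0=np.array(manip.read_contact_force())
s=manip.move_l([*LOCK,.140],max_speed=.03,guard=5)
print(s,manip.read_position(),np.round(np.array(manip.read_contact_force())-f0,2),np.round(manip.read_moment(),2),manip.read_clock())
E
```

```text
slot [ 0.43411701 -0.13386805  0.04      ]
lock [ 0.53917154 -0.00398613  0.12      ]
False [ 0.53894063 -0.00273621  0.13988124] [ 1.98  1.78 -1.4 ] [ 0.1  -0.35 -0.04] 28.3167
```

The tip is in the keyway. I keep pushing in small steps.

```bash
python3 - <<'E'
from h import *
d=PSI+np.pi
for i,z in enumerate((.138,.136,.134,.132,.130,.1285,.127,.1255)):
    s=manip.move_l([*LOCK,z],rot=q(down(d+(.02 if i%2 else -.02))),max_speed=.03,guard=25)
    print(z,s,np.round(manip.read_position()*1e3,1) if 0 else np.round(np.array(manip.read_position())*1e3,1),np.round(manip.read_contact_force(),1),np.round(manip.read_moment(),2),round(manip.read_opening(),3),manip.read_clock())
    if s: break
E
```

```text
0.138 False [538.9  -2.6 138. ] [ 1.3  1.1 -1.1] [ 0.2  -0.3   0.01] 0.099 28.5667
0.136 False [539.   -2.6 136.2] [-0.2  2.1  2. ] [ 0.34 -0.13 -0.  ] 0.099 28.8167
0.134 False [538.7  -2.5 133.9] [ 1.3  1.7 -0.1] [ 0.47 -0.18 -0.03] 0.1 29.0667
0.132 False [538.3  -2.7 131.6] [ 1.1  2.1 -0.2] [ 0.52 -0.09  0.  ] 0.093 29.3167
0.13 False [538.5  -2.7 129.8] [ 1.2  2.1 -1.7] [ 0.52 -0.05 -0.  ] 0.107 29.5667
0.1285 False [538.8  -2.7 129.6] [-3.6  2.3  9.1] [0.51 0.78 0.03] 0.107 29.8167
0.127 False [539.2  -2.6 129.5] [-6.5  2.2 20.7] [ 0.44  1.62 -0.08] 0.099 30.0667
0.1255 False [539.6  -2.6 129.4] [-11.    2.2  33. ] [ 0.35  2.54 -0.01] 0.1 30.3167
```

It stopped hard with the TCP at z = 0.1294. I predicted 0.129 with the collar on the deck, so the key is home. Now I turn it clockwise.

```bash
python3 - <<'E'
from h import *
d=PSI+np.pi; L=[.5388,-.0028,.128]
manip.move_l(L,rot=q(down(d)),max_speed=.03)
for th in (.2,.4,.7,1.0,1.3,1.5,1.6,1.7):
    manip.move_l(L,rot=q(down(d-th)),max_speed=.05)
    x=R.from_quat(np.roll(manip.read_eef_rot(),-1)).as_matrix()[:,0]
    a=(d-np.arctan2(x[1],x[0])+np.pi)%(2*np.pi)-np.pi
    print(th,round(a,3),np.round(np.array(manip.read_position())*1e3,1),np.round(manip.read_contact_force(),1),np.round(manip.read_moment(),3),round(manip.read_opening(),3),round(manip.read_joint_positions()[6],2),manip.read_clock())
for c in('scene','top'):
    im=vision.get_image(c); cv2.imwrite(f'pics/{c}6.png',im)
a=cv2.resize(cv2.imread('pics/scene6.png')[180:300,250:380],(400,369),interpolation=2);b=cv2.resize(cv2.imread('pics/top6.png')[160:280,210:340],(400,369),interpolation=2)
cv2.imwrite('pics/c6.png',np.hstack([a,b]))
E
```

```text
0.2 0.198 [539.9  -1.8 129.5] [-2.9  3.8 12.3] [0.865 0.393 0.037] 0.101 1.25 30.9167
0.4 0.398 [540.   -1.8 129.5] [-2.3  3.7 12.5] [ 0.831  0.478 -0.002] 0.102 1.07 31.2667
0.7 0.698 [539.9  -2.  129.6] [-2.2  3.1 13.1] [0.796 0.498 0.017] 0.103 0.8 31.7167
1.0 0.998 [539.8  -2.1 129.6] [-1.6  3.3 12.9] [0.706 0.638 0.015] 0.102 0.53 32.1667
1.3 1.298 [539.6  -2.2 129.5] [-2.4  2.3 14.1] [ 0.646  0.841 -0.016] 0.101 0.27 32.6167
1.5 1.499 [539.5  -2.2 129.5] [-3.4  2.9 13.7] [0.673 0.831 0.055] 0.099 0.09 32.9667
1.6 1.599 [539.5  -2.2 129.5] [-2.9  2.4 13.5] [0.715 0.908 0.065] 0.101 0.0 33.2167
1.7 1.699 [539.4  -2.2 129.5] [-3.8  2.7 14.4] [0.689 0.964 0.059] 0.1 -0.09 33.4667
```

View pics/c6.png

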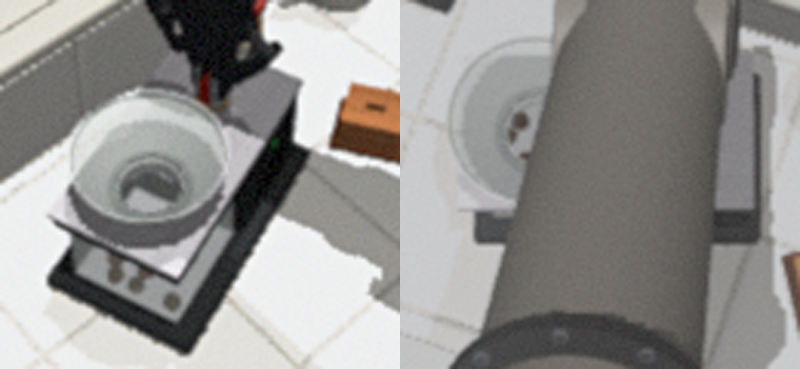

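The scene view shows the hopper empty and the nuts in the chamber, with some visible at about (115,270) and (172,300). I turn on until the stop is felt.

```bash
python3 - <<'E'
from h import *
d=PSI+np.pi; L=[.5388,-.0028,.128]
for th in (1.75,1.8,1.85,1.9):
    manip.move_l(L,rot=q(down(d-th)),max_speed=.05); manip.hold(.1)
    m=np.mean([manip.read_moment() for _ in range(5)],0)
    x=R.from_quat(np.roll(manip.read_eef_rot(),-1)).as_matrix()[:,0]
    a=(d-np.arctan2(x[1],x[0])+np.pi)%(2*np.pi)-np.pi
    print(th,round(a,3),np.round(m,3),np.round(manip.read_contact_force(),1),round(manip.read_opening(),3),manip.read_clock())
    if m[2]>.35 or th-a>.04: break
manip.hold(.3)
for c in('scene','top'):
    im=vision.get_image(c); cv2.imwrite(f'pics/{c}7.png',im)
a=cv2.resize(cv2.imread('pics/scene7.png')[180:300,250:380],(800,600),interpolation=2);cv2.imwrite('pics/c7.png',a)
E
```

```text
1.75 1.748 [0.723 0.96  0.047] [-3.7  3.7 14.5] 0.098 33.9167
1.8 1.798 [0.738 0.971 0.12 ] [-3.7  2.9 15.7] 0.1 34.2667
1.85 1.848 [0.692 0.964 0.151] [-3.8  3.5 15.2] 0.099 34.6167
1.9 1.897 [0.719 0.995 0.467] [-3.5  2.8 14.1] 0.103 34.9667
```

View pics/c7.png

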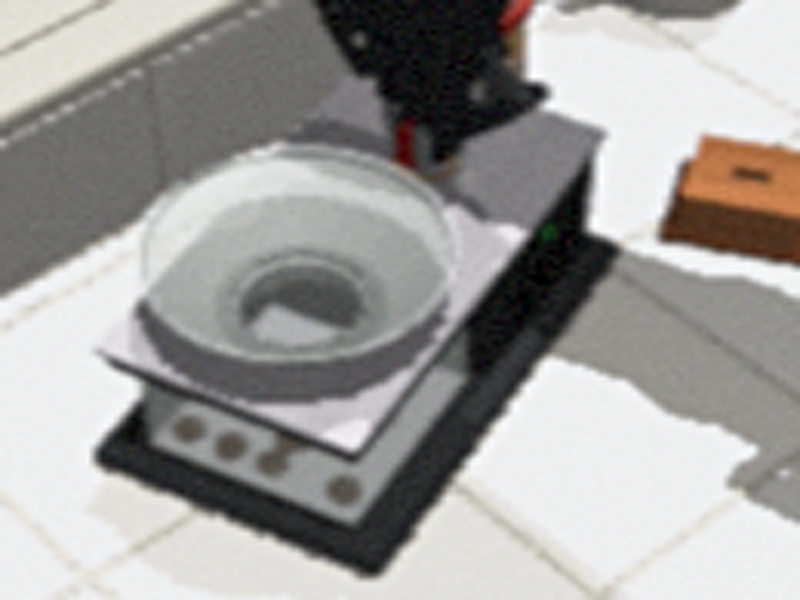

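The stop is felt, with the moment jumping to 0.47 N m. The hopper and throat are empty and the nuts lie in the chamber: four clear at (188,430), (230,445), (272,462) and (343,490), a fifth partly hidden at (290,440). I hand in while still holding the key turned.

```bash
python3 -c "
from h import *
print(job.sign_off(), manip.read_clock())"
```

```text
the job is handed in; nothing more can be done
the job is handed in; nothing more can be done
```

The job is handed in: all six nuts were tipped into the hopper, the empty cup stands upright on the worktop, and the key is home and held turned at its stop, with the hopper now empty; five nuts show in the chamber and I take the sixth to be hidden there.

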